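# Tip a standing carton over a step onto its stand

### The job

The cardboard carton stands on end on the bench before the open front of the white stand. Without lifting it, slide it up, still upright, until its foot rests against the front edge of the stand's platform; then push it high on its face away from the stand so that it tips over that edge, under the upper shelf, and lies on its side on the platform between the side fences. Leave the two beakers and the vial where they stand.

Things in the scene. Friction and masses are not known exactly. Their poses are not given: they have to be found in the camera images.
- stand: Fixed white stand. Origin: on the bench, under the middle of its platform's front edge; x points in from this edge (roughly to the robot's left), z up. Platform x = 0 to 150 mm, 164 mm wide, 12 mm high: its front edge is the upright step that stops the carton's foot. Side fences: inner faces y = +-61 mm, x = 16 to 146, top z = 34 mm. Back fence: inner face x = 140, top z = 42. Posts 10 mm thick at x = 18 and 140, y = +-75 mm.
- shelf_edge (a point): Middle of the front lower edge of the stand's opaque upper shelf: x = -35, z = 195 mm in the stand's frame. The shelf is 8 mm thick, 170 mm wide and runs back to x = 150 mm; a dish and a filter are fixed on it behind x = 45 mm. It overhangs the bench by 35 mm: a tool pointing straight down cannot follow the carton under it, one tilted 35 to 50 degrees can.
- carton: Loose closed cardboard carton, 50 x 80 x 120 mm (x, y, z), about 0.2 kg, standing on end. Origin: centre of its underside; x towards the stand, z up. Blank white label on the face away from the stand. Slides if pushed near the foot, topples if pushed high. With its foot at the step, it falls over by itself once a point 100 mm up has gone about 45 mm forward.
- carton_foot (a point): Middle of the carton's lower edge on the side of the stand: 25 mm along x from the carton's origin. At the step it reads x = 0 in the stand's frame.
- carton_top (a point): Centre of the carton's upper end, 120 mm along z from its origin.
- beaker: Loose bystander: clear glass beaker, 67 x 78 x 83 mm, on the bench on the far side of the carton as the robot sees it, origin at the centre of its underside.
- plastic_beaker: Loose bystander: translucent plastic beaker, 79 x 90 x 99 mm, on the bench on the far side of the stand as the robot sees it, origin at the centre of its underside.
- vial: Loose bystander: small vial with a dark blue cap, 12 mm across and 32 mm high, standing on the bench on the robot's side of the carton, origin at the centre of its underside.
Not all that is in view belongs to the job. There is more than one size of the carton; the one meant has the size given above.

How it is judged:
By the outcome, as a careful person would: the job done as asked, in the order asked, and still so for the second after the job is handed in, with the robot touching nothing.
It also fails if it takes over 45 s, if anything falls off the work surface, if the arm or the gripper's body presses on something with over 40 N, if the wrist force passes 120 N, or if a joint passes its speed limit or range.

### The arm

A 6-joint arm with a two-finger parallel gripper is mounted at the origin on a cart in front of the work surface, level with it; the furniture and walls round the work are solid. World frame = base frame: x ahead of the robot, y to its left, z up, the work surface at z = 0. Lengths are in mm, angles in rad, forces in N, time in s.
With the tool pointing down it reaches from about 275 to 750 mm from the base axis. Payload 10.2 kg.
Tool frame: the origin (TCP) lies midway between the tips of the shut fingers; the grasp point (between the pads) lies 19 mm behind it; z points along the fingers, y is the line along which they close (so a half turn about z gives the same grasp; the last joint's range is limited). The gripper opens to 85 mm and grips with 20 to 120 N. Pads are 22 mm wide; open, the fingers measure 114 mm over their backs; the gripper's body (76 mm by 85 mm) begins 54 mm behind the grasp point. The pads swing forward as they close: fully open they stand 13 mm farther back than shut.
Start: joints at [-1.374, 0.313, 1.498, -0, 1.331, -0.223], TCP at [213.967, -479.426, 231.294] pointing down, gripper open.
Joint ranges: [-2.94, 2.94], [-0.97, 2.17], [0.19, 2.56], [-1.23, 4.37], [0.02, 3.11], [-2.88, 2.88]. Speed limits (rad/s): [2.39, 2.39, 3.01, 3.14, 3.14, 3.14].

### API

Orientations are given as a unit quaternion [w, x, y, z].
In Python, from rig import * gives the robot as it stands.
- The arm moves only by the tool step_arm, never from a script. Its argument "plan" is a list of rows, each an object with "offset": the shift along the tool's x, y, z in cm, a list of three; "rot": the turn, a rotation vector about the tool's x, y, z in degrees, a list of three; "gripper": the finger opening in cm, from 0 to 8.54. In form: [{"offset": [x, y, z], "rot": [wx, wy, wz], "gripper": gripper}, ...]. A call has 1 to 12 rows; each row is the pose to reach, as a shift and turn from the pose commanded when the call began, along the tool's axes at that moment; what a row does not reach only later rows make up. A row lasts 1/10 s, in which the tool goes at most 50 mm and 8.59 degrees, less where a joint would pass 70% of its speed; a pose out of reach is approached as far as the arm can. A call with a gripper value outside its range is refused whole. The fingers move at their own pace and stop on an object; "squeeze" is the grip in N (left out, the last holds). Time passes only in rows, so rows that repeat a pose let the fingers close. It gives the time, the measured TCP pose, the force, the opening and the grip force at its end, in the units of the state.
- sense(): the state, without advancing time (a new reading comes with each control period).
- capture(name): name is "scene" or "top" or "wrist"; returns a dict with "color" (480x640x3 uint8, red, green, blue), "depth" (480x640 float32, mm along the optical axis (not along the pixel's ray), 0 where there is no reading), "vertical_fov" (degrees; the focal length in pixels is half the picture's height over the tangent of half this angle, whatever the lens; pixels are square), "cx", "cy" (the principal point, pixels), "k1" (the pictures are not rectified: a ray, as slopes to the right and down, at radius r is drawn at 1 + k1 r^2 times it, then the intrinsics apply), "rvec" (rotation vector, rad) and "tvec" (3), from world to camera coordinates, as OpenCV has them; the wrist camera has in their place "mount" (4x4, takes a point from camera to tool coordinates, whose origin is the TCP and whose axes are the flange's). Camera axes: x right, y down, z forward; pixel columns grow to the right and rows downward; lengths in mm; the calibration is good to about 2 mm. A picture is of the moment at which its call begins: read the wrist's pose just before it.
- finish_job(): hands the job in; it is judged then, once.
The state is a dict: "time_s": time; "joints": joint angles; "dq": joint speeds; "tau": joint torques, N m; "eef_pos": TCP position; "ee_rot": TCP orientation; "force": force on the tool from outside, world axes, zero at the start; "wrist_torque": the same for the moment, N m; "grip_width": opening from 0.0 (shut) to 1.0 (fully open); "grip_force": force on a finger pad.
Only numpy, scipy, OpenCV 4.12 (cv2) and the standard library are available. Lean on these libraries where they do the work, as an engineer would, in place of code of your own. Each camera call takes 0.05 s, during which the arm holds its last target. There are 200 camera calls.

## Working session

There is one attempt and no reset: what is moved stays moved. The work goes in short steps, Python scripts to look and compute and a tool call to move; the robot and the scene stay as the last step left them, time stands still between calls to the robot, and variables do not carry over. Pictures are saved under pics/ and viewed, at most 12 in all, crops included, and the job is handed in when it is done.

Besides the shell and the picture viewer there is one more tool, called after "Request:" as name(argument=value, ...), one argument or row to a line, values as JSON. step_arm: Moves the arm, as the interface text tells. Its arguments: {"type":"object","properties":{"plan":{"type":"array"},"squeeze":{"type":"number"}},"required":["plan"]}

```bash
mkdir -p pics; ls; cat > h.py <<'E'
from rig import *
import numpy as np, cv2, pickle
from scipy.spatial.transform import Rotation as R
def K(c):
    f=240/np.tan(np.radians(c["vertical_fov"])/2)
    return f
def cam(c):
    return R.from_rotvec(np.ravel(c["rvec"])).as_matrix(), np.ravel(c["tvec"])
def ray(c,u,v):
    f=K(c); d=np.array([(u-c["cx"])/f,(v-c["cy"])/f]); s=d.copy()
    for _ in range(20): s=d/(1+c["k1"]*(s@s))
    return np.array([s[0],s[1],1.])
def atz(c,u,v,z):
    M,t=cam(c); o=-M.T@t; d=M.T@ray(c,u,v); return o+d*(z-o[2])/d[2]
def dep(c,u,v):
    M,t=cam(c); return M.T@(ray(c,u,v)*c["depth"][int(v),int(u)]-t)
def proj(c,P):
    M,t=cam(c); p=M@np.asarray(P,float)+t; s=p[:2]/p[2]; s=s*(1+c["k1"]*(s@s)); return s*K(c)+[c["cx"],c["cy"]]
E
python3 - <<'E'
from h import *
for n in ("scene","top"):
    c=capture(n); pickle.dump(c,open(n+".pkl","wb")); cv2.imwrite(f"pics/{n}0.png",c["color"][:,:,::-1])
    M,t=cam(c); print(n,-M.T@t,M[2],c["k1"],K(c))
print(sense())
E
```

```text
pics
scene [ 704.70006949 -761.49570343  513.29334123] [-0.16764545  0.88029204 -0.44382534] -0.08278945487932218 489.99215863033095
top [219.15639139  52.9937453  994.85464361] [ 0.3700236  -0.01353416 -0.92892377] -0.022367342967060614 528.0237081544739
{'time_s': 0.1, 'joints': array([-1.37437323e+00,  3.13392981e-01,  1.49835088e+00,  3.55018262e-05,
        1.33100471e+00, -2.23398724e-01]), 'dq': array([ 0.00126052, -0.00201413, -0.00210015,  0.00061553, -0.0003867 ,
       -0.00109309]), 'tau': array([ 2.18330482e-03, -4.12900543e+01, -2.60143965e+01, -1.79291201e-04,
        3.03409681e-03,  3.86137160e-06]), 'eef_pos': array([ 213.94149396, -479.18432143,  230.79670103]), 'ee_rot': array([-5.77674611e-04,  9.78050199e-01,  2.08368599e-01,  2.50341835e-05]), 'force': array([-0.05333066,  0.31360041,  0.10318556]), 'wrist_torque': array([-0.03041533,  0.00348557,  0.00837399]), 'grip_force': 0.0, 'grip_width': 1.0048980526146476}
```

View pics/scene0.png

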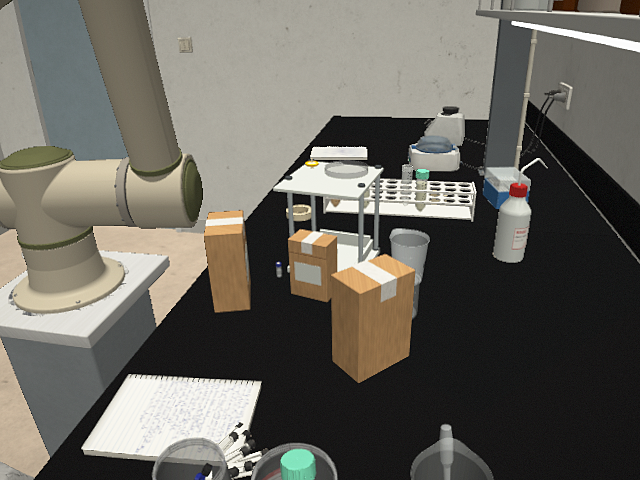

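View pics/top0.png

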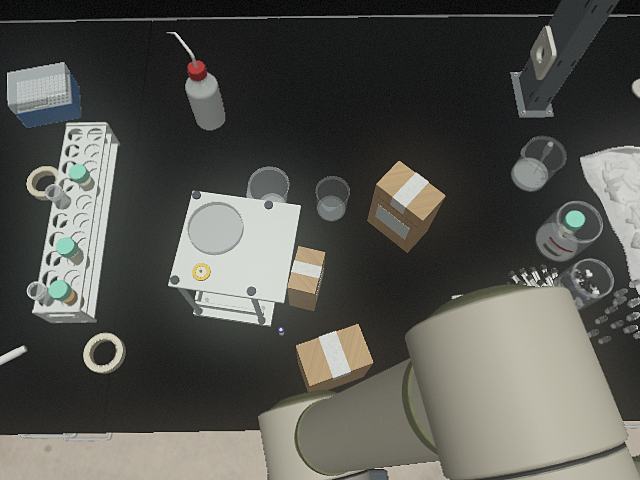

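The target carton is the small labelled one: top view about (308,278), scene about (313,265). The stand is just left of it in the top view, and the vial is at (281,330). I'll enlarge both views.

```bash
python3 - <<'E'
from h import *
t=cv2.imread("pics/top0.png")[180:340,160:360]; s=cv2.imread("pics/scene0.png")[150:310,260:440]
cv2.imwrite("pics/t1.png",cv2.resize(t,None,fx=3.75,fy=3.75,interpolation=cv2.INTER_CUBIC))
cv2.imwrite("pics/s1.png",cv2.resize(s,None,fx=3.75,fy=3.75,interpolation=cv2.INTER_CUBIC))
E
```

```text
(no output)
```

View pics/t1.png

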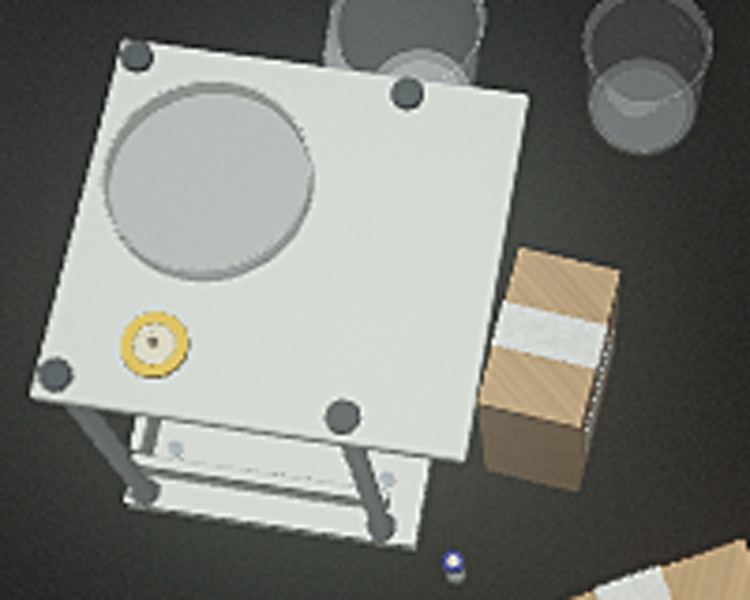

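View pics/s1.png

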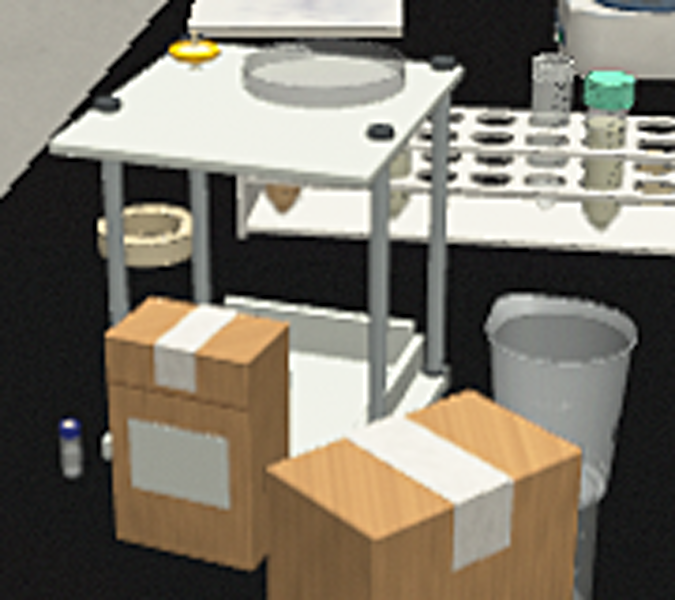

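```bash
python3 - <<'E'
from h import *
T=pickle.load(open("top.pkl","rb")); S=pickle.load(open("scene.pkl","rb"))
tp=lambda l,z:np.array([atz(T,160+u/3.75-.37,180+v/3.75-.37,z) for u,v in l])
sp=lambda l,z:np.array([atz(S,260+u/3.75-.37,150+v/3.75-.37,z) for u,v in l])
np.set_printoptions(precision=1,suppress=True)
sh=tp([(527,96),(465,460),(32,397),(120,40)],203);print("shelf top",sh,[np.linalg.norm(sh[i]-sh[i-1]) for i in range(4)])
print("shelf scene (bl,fl,fr,br..)",sp([(52,150),(360,181)],195), sp([(463,70)],203))
ct=tp([(520,248),(619,270),(582,424),(480,400)],120);print("carton top",ct,ct.mean(0),[np.linalg.norm(ct[i]-ct[i-1]) for i in range(4)])
cs=sp([(150,298),(288,322),(250,361),(107,335)],120);print("scene",cs,cs.mean(0))
print("cb top",tp([(490,472),(578,490)],0),"scene",sp([(118,540),(248,570)],0))
print("plat corner",tp([(415,548),(126,506)],12), "yaw", np.degrees(np.arctan2(*(tp([(415,548)],12)-tp([(126,506)],12))[0][1::-1])))
def yaw(a,b): d=b-a; return np.degrees(np.arctan2(d[1],d[0]))
print("shelf yaw front",yaw(sh[0],sh[1]),"sides",yaw(sh[0],sh[3]),yaw(sh[1],sh[2]))
print("carton yaws",yaw(ct[0],ct[3]),yaw(ct[1],ct[2]),yaw(ct[1],ct[0]),yaw(ct[2],ct[3]), "scene",[yaw(cs[i],cs[(i+1)%4]) for i in range(4)])
print("vial",tp([(453,562)],32), "beaker base",tp([(642,108)],0),"pl.beaker",tp([(425,95)],0))
print("posts",tp([(145,490),(381,525)],12))
E
```

```text
shelf top [[603.4  60.6 203. ]
 [437.6  88.1 203. ]
 [468.  268.8 203. ]
 [634.6 242.7 203. ]] [np.float64(184.7995744702978), np.float64(168.12485444637292), np.float64(183.17653905603285), np.float64(168.63357649495484)]
shelf scene (bl,fl,fr,br..) [[437.3  95.7 195. ]
 [599.3  72.2 195. ]] [[636.6 232.5 203. ]]
carton top [[563.8  65.7 120. ]
 [551.8  19.  120. ]
 [476.5  38.2 120. ]
 [488.9  84.9 120. ]] [520.2  51.9 120. ] [np.float64(77.34657140660435), np.float64(48.19923206386282), np.float64(77.6506423623134), np.float64(48.335642316182536)]
scene [[488.4  84.3 120. ]
 [564.2  65.5 120. ]
 [553.3  19.2 120. ]
 [477.3  37.6 120. ]] [520.8  51.7 120. ]
cb top [[487.   84.2   0. ]
 [476.6  39.    0. ]] scene [[476.7  37.6   0. ]
 [549.9  19.5   0. ]]
plat corner [[445.1 121.8  12. ]
 [469.4 268.5  12. ]] yaw -99.39705904523655
shelf yaw front 170.56628667986317 sides 80.29619998752365 80.45049288921588
carton yaws 165.60065670976172 165.7003881244162 75.54531768534031 75.18517207765515 scene [np.float64(-13.910951485179458), np.float64(-103.25965968269342), np.float64(166.3469908893603), np.float64(76.70448058168726)]
vial [[433.1 101.7  32. ]] beaker base [[693.4  -1.3   0. ]] pl.beaker [[703.6 119.3   0. ]]
posts [[477.5 259.4  12. ]
 [457.2 139.1  12. ]]
```

```bash
python3 - <<'E'
from h import *
np.set_printoptions(precision=0,suppress=True)
T=pickle.load(open("top.pkl","rb")); S=pickle.load(open("scene.pkl","rb"))
print("big1(top img)",[dep(T,u,v) for u,v in [(301,345),(358,330),(368,352),(313,385)]])
print("big2",[dep(T,u,v) for u,v in [(402,167),(440,195),(412,220),(382,194)]])
print("arm at q",[dep(T,u,v) for u,v in [(480,330),(350,420)]])
print("shelf S", [dep(S,275,188),dep(S,356,196)], "carton", dep(T,308,265))
E
```

```text
big1(top img) [array([379.,  63., 163.]), array([401., -28., 163.]), array([366., -43., 161.]), array([318.,  45., 155.])]
big2 [array([ 697., -124.,  161.]), array([ 640., -187.,  161.]), array([ 603., -138.,  137.]), array([652., -87., 144.])]
arm at q [array([288., -54., 673.]), array([248.,  13., 457.])]
shelf S [array([444.,  86., 202.]), array([601.,  60., 203.])] carton [526.  49. 123.]
```

```bash
cat >> h.py <<'E'
O=np.array([527,108.6,0.]); yw=np.radians(80.4)
xs=np.array([np.cos(yw),np.sin(yw),0]); ys=np.array([-xs[1],xs[0],0]); zs=np.array([0,0,1.])
def W(x,y,z): return O+x*xs+y*ys+z*zs
def Rdes(t):
    t=np.radians(t); z=-np.cos(t)*zs+np.sin(t)*xs; x=np.cos(t)*xs+np.sin(t)*zs
    return np.column_stack([x,-ys,z])
def go(P,t):
    s=sense(); q=np.array(s["ee_rot"]); M=R.from_quat(q[[1,2,3,0]])
    P=np.asarray(P)
    print("off cm",np.round(M.inv().apply(P-s["eef_pos"])/10,2),"rot",np.round(np.degrees((M.inv()*R.from_matrix(Rdes(t))).as_rotvec()),1))
def loc():
    s=sense(); d=s["eef_pos"]-O; q=np.array(s["ee_rot"]); z=R.from_quat(q[[1,2,3,0]]).as_matrix()[:,2]
    print("t",s["time_s"],"stand-frame tcp",np.round([d@xs,d@ys,d[2]],1),"F",np.round([s["force"]@xs,s["force"]@ys,s["force"][2]],1),"tilt",round(np.degrees(np.arccos(-z[2])),1),"q",np.round(s["joints"],2),"gw",round(s["grip_width"],2))
E
python3 -c "
from h import *
loc(); go([495,-120,160],45)"
```

```text
t 0.1 stand-frame tcp [-631.8  210.7  230.8] F [0.3 0.1 0.1] tilt 0.1 q [-1.37  0.31  1.5   0.    1.33 -0.22] gw 1.0
off cm [ 40.3  -21.34   7.12] rot [ 22.   41.2 -53.3]
```

Request:
step_arm(
  plan=[
    {"offset": [40.3,-21.3,3],"rot": [22,41,-53],"gripper": 4.5},
    {"offset": [40.3,-21.3,3],"rot": [22,41,-53],"gripper": 4.5},
    {"offset": [40.3,-21.3,3],"rot": [22,41,-53],"gripper": 4.5},
    {"offset": [40.3,-21.3,3],"rot": [22,41,-53],"gripper": 4.5},
    {"offset": [40.3,-21.3,3],"rot": [22,41,-53],"gripper": 4.5},
    {"offset": [40.3,-21.3,3],"rot": [22,41,-53],"gripper": 4.5},
    {"offset": [40.3,-21.3,3],"rot": [22,41,-53],"gripper": 4.5},
    {"offset": [40.3,-21.3,3],"rot": [22,41,-53],"gripper": 4.5},
    {"offset": [40.3,-21.3,3],"rot": [22,41,-53],"gripper": 4.5},
    {"offset": [40.3,-21.3,3],"rot": [22,41,-53],"gripper": 4.5},
    {"offset": [40.3,-21.3,3],"rot": [22,41,-53],"gripper": 4.5},
    {"offset": [40.3,-21.3,3],"rot": [22,41,-53],"gripper": 4.5},
  ],
)

```text
time_s: 1.3
eef_pos: [494.8, -121.4, 201.3]
ee_rot: [-0.246, 0.708, 0.594, 0.291]
force: [-0.1, -0.0, 0.1]
grip_width: 0.522
grip_force: 0.0
```

```bash
python3 -c "
from h import *
loc(); go(W(-115,-3,60),45)"
```

```text
t 1.3 stand-frame tcp [-232.1   -6.6  201.3] F [-0.   0.1  0.1] tilt 44.7 q [-0.78  0.47  1.55  0.61  1.62 -0.74] gw 0.52
off cm [-1.63 -0.39 18.28] rot [ 0.1  0.3 -0.4]
```

Request:
step_arm(
  plan=[
    {"offset": [-1.6,-0.4,5],"rot": [0,0,0],"gripper": 4.5},
    {"offset": [-1.6,-0.4,9],"rot": [0,0,0],"gripper": 4.5},
    {"offset": [-1.6,-0.4,13],"rot": [0,0,0],"gripper": 4.5},
    {"offset": [-1.6,-0.4,16],"rot": [0,0,0],"gripper": 4.5},
    {"offset": [-1.6,-0.4,18.2],"rot": [0,0,0],"gripper": 4.5},
    {"offset": [-1.6,-0.4,18.2],"rot": [0,0,0],"gripper": 4.5},
  ],
)

```text
time_s: 1.9
eef_pos: [509.9, -4.3, 59.8]
ee_rot: [-0.248, 0.708, 0.594, 0.29]
force: [0.3, 0.3, 1.3]
grip_width: 0.53
grip_force: 0.0
```

```bash
python3 - <<'E'
from h import *
loc(); go(W(-110,-3,18),45)
c=capture("scene"); cv2.imwrite("pics/s2.png",cv2.resize(c["color"][130:380,190:470,::-1],None,fx=2.2,fy=2.2))
E
```

```text
t 1.9 stand-frame tcp [-114.2   -1.9   59.8] F [ 0.4 -0.3  1.3] tilt 44.8 q [-0.59  0.62  1.76  0.75  1.25 -0.84] gw 0.53
off cm [-2.65  0.13  3.26] rot [-0.   0.2 -0.5]
```

View pics/s2.png

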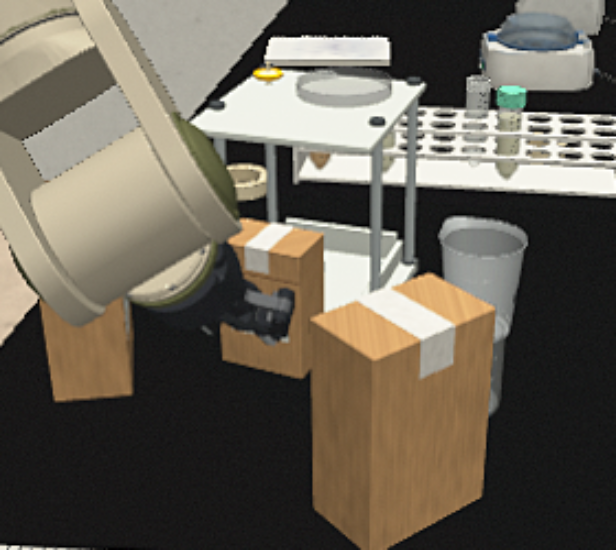

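Request:
step_arm(
  plan=[
    {"offset": [-1.5,0.1,1.7],"rot": [0,0,0],"gripper": 4.5},
    {"offset": [-2.8,0.1,3.4],"rot": [0,0,0],"gripper": 4.5},
    {"offset": [-2.8,0.1,3.4],"rot": [0,0,0],"gripper": 4.5},
    {"offset": [-2.4,0.1,3.8],"rot": [0,0,0],"gripper": 4.5},
    {"offset": [-2.0,0.1,4.2],"rot": [0,0,0],"gripper": 4.5},
    {"offset": [-1.7,0.1,4.5],"rot": [0,0,0],"gripper": 4.5},
    {"offset": [-1.4,0.1,4.8],"rot": [0,0,0],"gripper": 4.5},
    {"offset": [-1.1,0.1,5.1],"rot": [0,0,0],"gripper": 4.5},
    {"offset": [-1.1,0.1,5.1],"rot": [0,0,0],"gripper": 4.5},
  ],
)

```text
time_s: 2.85
eef_pos: [516.7, 23.3, 17.1]
ee_rot: [-0.246, 0.708, 0.595, 0.291]
force: [0.3, 0.9, 0.8]
grip_width: 0.527
grip_force: 0.0
```

```bash
python3 - <<'E'
from h import *
loc()
T=capture("top"); S=capture("scene")
pickle.dump(T,open("top.pkl","wb"));pickle.dump(S,open("scene.pkl","wb"))
a=cv2.resize(S["color"][150:310,260:440,::-1],None,fx=2.6,fy=2.6,interpolation=2); b=cv2.resize(T["color"][200:340,240:360,::-1],None,fx=2.6,fy=2.6,interpolation=2)
im=np.zeros((420,785,3),np.uint8); im[:a.shape[0],:a.shape[1]]=a; im[:b.shape[0],470:470+b.shape[1]]=b; cv2.imwrite("pics/m3.png",im)
E
```

```text
t 2.85 stand-frame tcp [-85.8  -4.   17.1] F [ 0.9 -0.1  0.8] tilt 44.8 q [-0.54  0.7   1.78  0.8   1.15 -0.89] gw 0.53
```

View pics/m3.png

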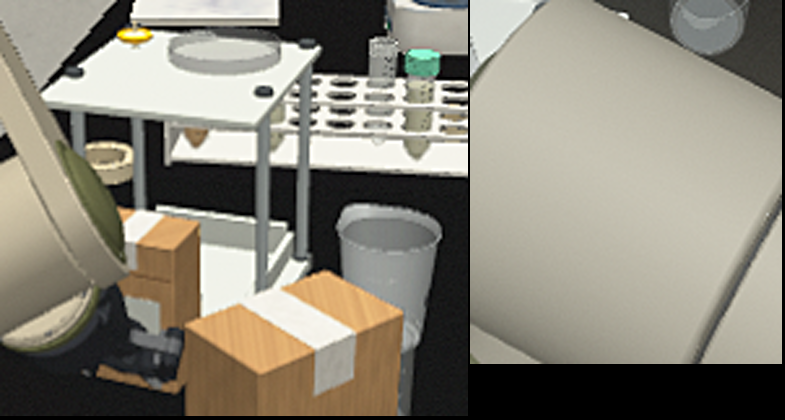

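Request:
step_arm(
  plan=[
    {"offset": [0.25,0,0.25],"rot": [0,0,0],"gripper": 4.5},
    {"offset": [0.5,0,0.5],"rot": [0,0,0],"gripper": 4.5},
    {"offset": [0.75,0,0.75],"rot": [0,0,0],"gripper": 4.5},
    {"offset": [1.0,0,1.0],"rot": [0,0,0],"gripper": 4.5},
    {"offset": [1.25,0,1.25],"rot": [0,0,0],"gripper": 4.5},
    {"offset": [1.25,0,1.25],"rot": [0,0,0],"gripper": 4.5},
  ],
)

```text
time_s: 3.55
eef_pos: [519.6, 40.7, 16.8]
ee_rot: [-0.246, 0.708, 0.595, 0.291]
force: [-0.4, 0.5, -0.3]
grip_width: 0.527
grip_force: 0.0
```

```bash
python3 - <<'E'
from h import *
loc()
S=capture("scene");pickle.dump(S,open("scene.pkl","wb"))
cv2.imwrite("pics/s4.png",cv2.resize(S["color"][190:310,260:400,::-1],None,fx=5,fy=5,interpolation=2))
E
```

```text
t 3.55 stand-frame tcp [-68.2  -4.   16.8] F [ 0.4  0.5 -0.3] tilt 44.8 q [-0.5   0.7   1.78  0.82  1.14 -0.88] gw 0.53
```

View pics/s4.png

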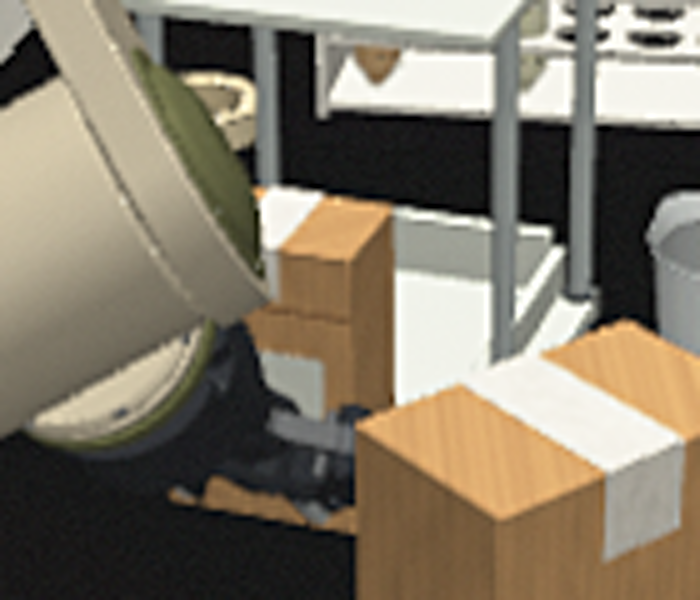

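```bash
python3 - <<'E'
from h import *
S=pickle.load(open("scene.pkl","rb"))
for u,v in [(392,207),(350,260)]:
    p=atz(S,260+u/5-.4,190+v/5-.4,120); d=p-O; print(p.round(1),(d@xs).round(1),(d@ys).round(1))
E
```

```text
[563.9  86.1 120. ] -16.0 -40.1
[556.1  37.6 120. ] -65.1 -40.5
```

Request:
step_arm(
  plan=[
    {"offset": [0.25,0,0.25],"rot": [0,0,0],"gripper": 4.5},
    {"offset": [0.5,0,0.5],"rot": [0,0,0],"gripper": 4.5},
    {"offset": [0.75,0,0.75],"rot": [0,0,0],"gripper": 4.5},
    {"offset": [0.9,0,0.9],"rot": [0,0,0],"gripper": 4.5},
    {"offset": [1.0,0,1.0],"rot": [0,0,0],"gripper": 4.5},
    {"offset": [1.1,0,1.1],"rot": [0,0,0],"gripper": 4.5},
    {"offset": [1.1,0,1.1],"rot": [0,0,0],"gripper": 4.5},
  ],
)

```text
time_s: 4.3
eef_pos: [522.3, 54.1, 16.7]
ee_rot: [-0.245, 0.708, 0.595, 0.29]
force: [-6.1, -12.2, 4.1]
grip_width: 0.526
grip_force: 6.6
```

```bash
python3 -c "
from h import *
loc()"
```

```text
t 4.3 stand-frame tcp [-54.5  -4.5  16.7] F [-13.    4.    4.1] tilt 44.6 q [-0.48  0.7   1.79  0.84  1.12 -0.87] gw 0.53
```

```bash
python3 -c "
from h import *
go(W(-85,-4,25),45);go(W(-110,-3,95),50);go(W(-75,-2,98),50)"
```

```text
off cm [-1.59 -0.03 -2.73] rot [ 0.1  0.4 -0.3]
off cm [ 1.55 -0.13 -9.47] rot [ 0.1  5.4 -0.3]
off cm [ 4.25 -0.25 -7.23] rot [ 0.1  5.4 -0.3]
```

Request:
step_arm(
  plan=[
    {"offset": [-0.8,0,-1.3],"rot": [0,0,0],"gripper": 4.5},
    {"offset": [-1.6,0,-2.7],"rot": [0,0,0],"gripper": 4.5},
    {"offset": [-0.5,0,-5.5],"rot": [0,2,0],"gripper": 4.5},
    {"offset": [1.5,-0.1,-9.5],"rot": [0,5.4,0],"gripper": 4.5},
    {"offset": [1.5,-0.1,-9.5],"rot": [0,5.4,0],"gripper": 4.5},
    {"offset": [2.8,-0.2,-8.4],"rot": [0,5.4,0],"gripper": 4.5},
    {"offset": [4.2,-0.2,-7.3],"rot": [0,5.4,0],"gripper": 4.5},
    {"offset": [4.2,-0.2,-7.3],"rot": [0,5.4,0],"gripper": 4.5},
  ],
)

```text
time_s: 5.1
eef_pos: [516.5, 35.5, 98.0]
ee_rot: [-0.274, 0.693, 0.583, 0.323]
force: [0.0, -0.1, 0.4]
grip_width: 0.525
grip_force: 0.0
```

```bash
python3 - <<'E'
from h import *
loc(); go(W(0,-2,98),50)
S=capture("scene");pickle.dump(S,open("scene.pkl","wb"))
cv2.imwrite("pics/s5.png",cv2.resize(S["color"][150:310,240:420,::-1],None,fx=3.7,fy=3.7,interpolation=2))
E
```

```text
t 5.1 stand-frame tcp [-73.8  -1.8  98. ] F [-0.1 -0.1  0.4] tilt 50.2 q [-0.55  0.58  1.77  0.83  1.32 -0.82] gw 0.52
off cm [ 4.73 -0.01  5.67] rot [ 0.1 -0.2 -0.3]
```

View pics/s5.png

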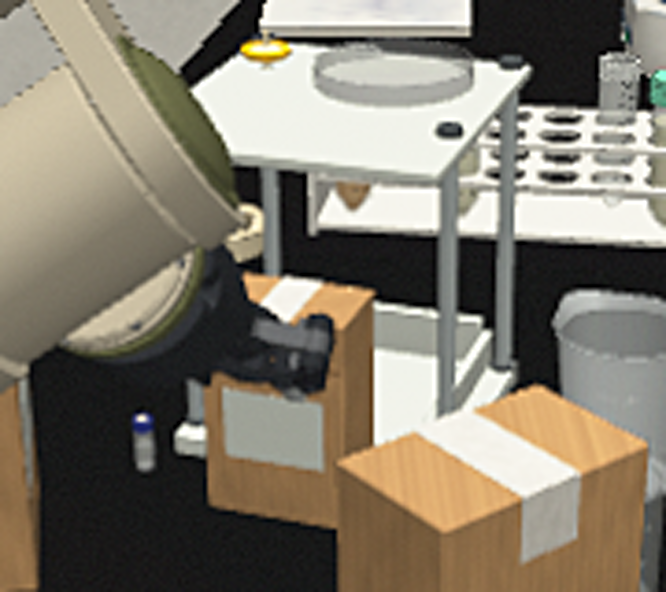

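```bash
python3 - <<'E'
from h import *
np.set_printoptions(precision=0,suppress=True)
S=pickle.load(open("scene.pkl","rb"))
for u,v in [(160,60),(200,110),(225,160),(232,200),(238,222),(205,270),(240,280),(300,330)]:
    p=dep(S,240+u/3.7,150+v/3.7)-O; print((u,v),np.array([p@xs,p@ys,p[2]]))
E
```

```text
(160, 60) [-242.  -40.  316.]
(200, 110) [-229.  -49.  293.]
(225, 160) [-253.  -69.  284.]
(232, 200) [-256.  -72.  269.]
(238, 222) [-259.  -76.  262.]
(205, 270) [-203.  -36.  214.]
(240, 280) [-171.  -38.  197.]
(300, 330) [-828. -320.  513.]
```

Request:
step_arm(
  plan=[
    {"offset": [0.4,0,0.5],"rot": [0,0,0],"gripper": 4.5},
    {"offset": [0.8,0,1.0],"rot": [0,0,0],"gripper": 4.5},
    {"offset": [1.2,0,1.45],"rot": [0,0,0],"gripper": 4.5},
    {"offset": [1.6,0,1.9],"rot": [0,0,0],"gripper": 4.5},
    {"offset": [2.0,0,2.4],"rot": [0,0,0],"gripper": 4.5},
    {"offset": [2.4,0,2.9],"rot": [0,0,0],"gripper": 4.5},
    {"offset": [2.8,0,3.35],"rot": [0,0,0],"gripper": 4.5},
    {"offset": [3.2,0,3.8],"rot": [0,0,0],"gripper": 4.5},
    {"offset": [3.6,0,4.3],"rot": [0,0,0],"gripper": 4.5},
    {"offset": [4.0,0,4.8],"rot": [0,0,0],"gripper": 4.5},
    {"offset": [4.3,0,5.15],"rot": [0,0,0],"gripper": 4.5},
    {"offset": [4.6,0,5.5],"rot": [0,0,0],"gripper": 4.5},
  ],
)

```text
time_s: 6.35
eef_pos: [529.3, 105.5, 98.2]
ee_rot: [-0.274, 0.694, 0.582, 0.324]
force: [-0.7, 0.5, -0.4]
grip_width: 0.523
grip_force: 0.0
```

```bash
python3 - <<'E'
from h import *
loc()
S=capture("scene");pickle.dump(S,open("scene.pkl","wb"))
cv2.imwrite("pics/s6.png",cv2.resize(S["color"][150:310,240:420,::-1],None,fx=3.7,fy=3.7,interpolation=2))
E
```

```text
t 6.35 stand-frame tcp [-2.6 -2.8 98.2] F [ 0.4  0.7 -0.4] tilt 50.2 q [-0.41  0.57  1.79  0.91  1.24 -0.75] gw 0.52
```

View pics/s6.png

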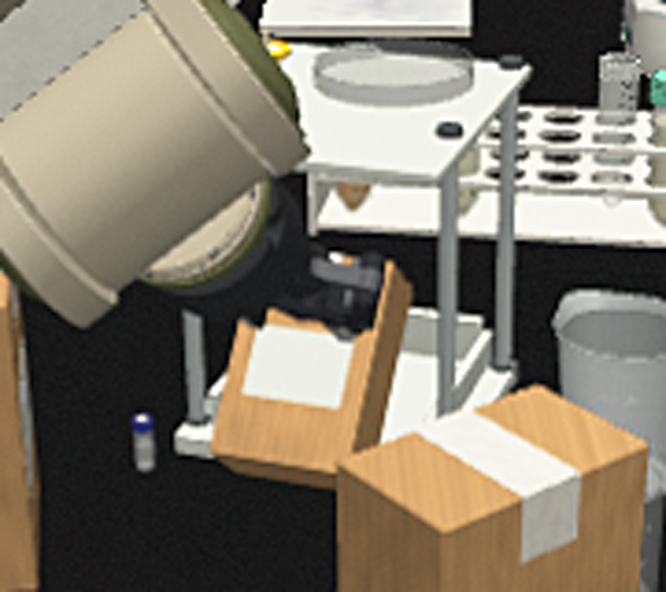

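The carton is tipping over the step (label tilted, foot edge at about (275,475)); the vial is unmoved.

Request:
step_arm(
  plan=[
    {"offset": [0.3,0,0.4],"rot": [0,0,0],"gripper": 4.5},
    {"offset": [0.6,0,0.7],"rot": [0,0,0],"gripper": 4.5},
    {"offset": [0.6,0,0.7],"rot": [0,0,0],"gripper": 4.5},
    {"offset": [0.6,0,0.7],"rot": [0,0,0],"gripper": 4.5},
    {"offset": [0.3,0,0.4],"rot": [0,0,0],"gripper": 4.5},
    {"offset": [-0.5,0,-2],"rot": [0,0,0],"gripper": 4.5},
    {"offset": [-1.5,0,-5],"rot": [0,0,0],"gripper": 4.5},
    {"offset": [-2.5,0,-9],"rot": [0,0,0],"gripper": 4.5},
    {"offset": [-4,0,-13],"rot": [0,0,0],"gripper": 4.5},
    {"offset": [-5,0,-17],"rot": [0,0,0],"gripper": 4.5},
    {"offset": [-5,0,-20],"rot": [0,0,0],"gripper": 4.5},
    {"offset": [-5,0,-20],"rot": [0,0,0],"gripper": 4.5},
  ],
)

```text
time_s: 7.6
eef_pos: [498.0, -81.2, 189.6]
ee_rot: [-0.271, 0.695, 0.582, 0.325]
force: [0.3, 1.4, 0.3]
grip_width: 0.526
grip_force: 0.0
```

```bash
python3 - <<'E'
from h import *
loc()
S=capture("scene");pickle.dump(S,open("scene.pkl","wb"))
cv2.imwrite("pics/s7.png",cv2.resize(S["color"][150:310,240:440,::-1],None,fx=3.7,fy=3.7,interpolation=2))
E
```

```text
t 7.6 stand-frame tcp [-192.    -3.1  189.6] F [ 1.4 -0.   0.3] tilt 50.0 q [-0.75  0.48  1.62  0.7   1.6  -0.76] gw 0.53
```

View pics/s7.png

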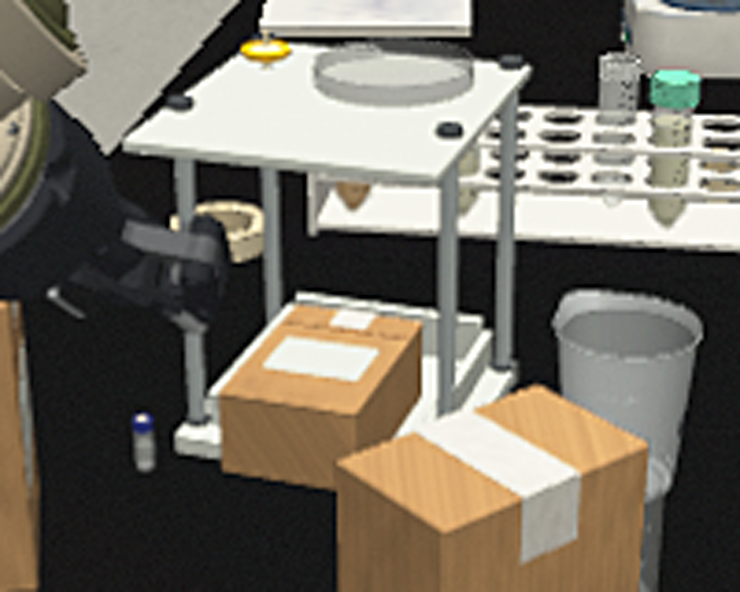

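It has toppled, label up, top edge at (222,395)–(355,415). I'll check that it lies level.

```bash
python3 - <<'E'
from h import *
np.set_printoptions(precision=1,suppress=True)
S=pickle.load(open("scene.pkl","rb"))
L=lambda p:np.array([(p-O)@xs,(p-O)@ys,p[2]])
for u,v in [(230,393),(350,408),(310,390),(320,360),(310,325),(415,325),(405,320)]: print("depth",(u,v),L(dep(S,240+u/3.7-.4,150+v/3.7-.4)))
for u,v in [(222,395),(355,415),(420,322)]: print("z62",L(atz(S,240+u/3.7-.4,150+v/3.7-.4,62)))
print(L(atz(S,240+223/3.7,150+474/3.7,12)),L(atz(S,240+335/3.7,150+490/3.7,12)))
E
```

```text
depth (230, 393) [-27.9  33.2  60.2]
depth (350, 408) [-23.8 -34.3  60. ]
depth (310, 390) [-13.2  -7.7  61.3]
depth (320, 360) [25.8  0.8 59.7]
depth (310, 325) [66.4 21.9 60.1]
depth (415, 325) [ 82.8 -37.2  61.3]
depth (405, 320) [140.3 -12.9  35.2]
z62 [-34.6  35.   62. ]
z62 [-34.  -40.7  62. ]
z62 [ 86.1 -39.2  62. ]
[-35.1  35.7  12. ] [-32.  -28.9  12. ]
```

It lies level (top z≈61) and between the fences, but it slid back and overhangs the front edge by about 34 mm. I'll push it gently fully onto the platform.

```bash
python3 -c "
from h import *
go(W(-85,-2,60),50);go(W(-65,-2,38),50);go(W(0,-2,38),50)"
```

```text
off cm [-3.11 -0.11 16.3 ] rot [ 0.3 -0.1 -0.3]
off cm [-3.51 -0.12 19.25] rot [ 0.3 -0.1 -0.3]
off cm [ 0.65 -0.17 24.23] rot [ 0.3 -0.1 -0.3]
```

Request:
step_arm(
  plan=[
    {"offset": [-1,0,4],"rot": [0,0,0],"gripper": 4.5},
    {"offset": [-2,0,8],"rot": [0,0,0],"gripper": 4.5},
    {"offset": [-3.1,-0.1,12.3],"rot": [0,0,0],"gripper": 4.5},
    {"offset": [-3.1,-0.1,16.3],"rot": [0,0,0],"gripper": 4.5},
    {"offset": [-3.5,-0.1,18.3],"rot": [0,0,0],"gripper": 4.5},
    {"offset": [-3.5,-0.1,19.3],"rot": [0,0,0],"gripper": 4.5},
    {"offset": [-3.0,-0.1,19.9],"rot": [0,0,0],"gripper": 4.5},
    {"offset": [-2.5,-0.1,20.5],"rot": [0,0,0],"gripper": 4.5},
    {"offset": [-2.0,-0.1,21.1],"rot": [0,0,0],"gripper": 4.5},
    {"offset": [-1.5,-0.1,21.7],"rot": [0,0,0],"gripper": 4.5},
    {"offset": [-1.0,-0.1,22.3],"rot": [0,0,0],"gripper": 4.5},
  ],
)

```text
time_s: 8.75
eef_pos: [524.9, 85.1, 38.0]
ee_rot: [-0.273, 0.694, 0.582, 0.324]
force: [0.9, -2.6, 1.8]
grip_width: 0.529
grip_force: 0.9
```

```bash
python3 -c "
from h import *
loc();go(W(0,-2,38),50)"
```

```text
t 8.75 stand-frame tcp [-23.5  -1.9  38. ] F [-2.4 -1.3  1.8] tilt 50.2 q [-0.45  0.69  1.8   0.92  1.18 -0.88] gw 0.53
off cm [ 1.51 -0.    1.8 ] rot [ 0.2 -0.2 -0.3]
```

Contact is light. I'll finish the push, then withdraw and look.

Request:
step_arm(
  plan=[
    {"offset": [0.4,0,0.5],"rot": [0,0,0],"gripper": 4.5},
    {"offset": [0.8,0,1.0],"rot": [0,0,0],"gripper": 4.5},
    {"offset": [1.2,0,1.4],"rot": [0,0,0],"gripper": 4.5},
    {"offset": [1.6,0,1.9],"rot": [0,0,0],"gripper": 4.5},
    {"offset": [1.7,0,2.0],"rot": [0,0,0],"gripper": 4.5},
    {"offset": [1.2,0,1.4],"rot": [0,0,0],"gripper": 4.5},
    {"offset": [0.5,0,-1],"rot": [0,0,0],"gripper": 4.5},
    {"offset": [0.2,0,-5],"rot": [0,0,0],"gripper": 4.5},
    {"offset": [0,0,-9],"rot": [0,0,0],"gripper": 4.5},
    {"offset": [0,0,-14],"rot": [0,0,0],"gripper": 4.5},
    {"offset": [0,0,-19],"rot": [0,0,0],"gripper": 4.5},
    {"offset": [0,0,-22],"rot": [0,0,0],"gripper": 4.5},
  ],
)

```text
time_s: 9.95
eef_pos: [495.5, -85.0, 180.4]
ee_rot: [-0.272, 0.694, 0.582, 0.324]
force: [0.0, -0.0, -0.1]
grip_width: 0.525
grip_force: 0.0
```

```bash
python3 - <<'E'
from h import *
loc()
S=capture("scene");pickle.dump(S,open("scene.pkl","wb"))
cv2.imwrite("pics/s8.png",cv2.resize(S["color"][150:310,240:440,::-1],None,fx=3.7,fy=3.7,interpolation=2))
E
```

```text
t 9.95 stand-frame tcp [-196.1   -1.2  180.4] F [-0.  -0.  -0.1] tilt 50.1 q [-0.76  0.5   1.63  0.69  1.59 -0.78] gw 0.53
```

View pics/s8.png

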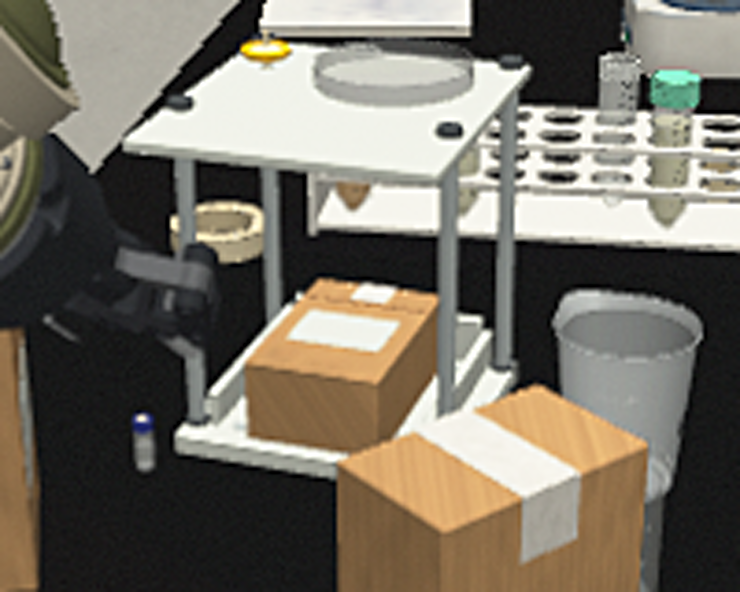

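The carton (front face (248,365)–(380,445)) lies flat and fully on the platform between the fences. The vial and beakers are where they were, and the arm is clear.

```bash
python3 -c "
from rig import *
print(finish_job())"
```

```text
the job is handed in; nothing more can be done
None
```

The carton was slid upright to the step, tipped over it under the shelf, then pushed about 40 mm further in; it lies flat on the platform between the side fences, the vial and beakers look undisturbed, and I handed the job in at about 10 s (no verdict was returned).

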